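# Slide the loaded shelf into the drying oven and shut its door on the catch

### The job

The drying oven is loaded. Slide its pulled-out shelf fully home without tipping anything on it, then push the oven door shut, without slamming it, until its roller catch snaps in and holds it closed. Leave the other things on the bench where they stand.

Things in the scene. Friction and masses are not known exactly. Their poses are not given: they have to be found in the camera images.
- oven: Cream bench drying oven, fixed, 340 mm wide, 330 deep, 320 high. Origin on the bench under the middle of its front face; the front looks along its -x (+x goes into the oven), y along the front, z up. Front opening: y -120 to 120 mm, 85 to 285 mm above the bench. Door hinged on the -y side, roller catch in the front frame on the +y side.
- shelf (a joint): How far the shelf is pulled out along the oven's -x, m: 0 = fully home against its stop, up to 0.14 out. Slides level on runners with about 2 N of friction and stays where it is left.
- shelf_lip (a point): Middle of the top edge of the shelf's turned-up front lip, on its outer face; axes as the oven's. Steel tray 232 mm wide (y), 235 deep; the lip is 4 mm thick, runs the full width and from this point down 26 mm. The load stands on the tray 22 mm below this point, 150 mm above the bench. Fully home, the lip's outer face is 6 mm inside the plane of the oven's front face.
- door (a joint): Opening angle of the door, rad: 0 = shut and seated, up to 1.9 open. Light hinge friction, it stays where it is left. The catch resists from about 0.04 rad, with up to about 10 N at point door_push; below about 0.014 rad it pulls the door in and holds it; short of that the door stays ajar. The door strikes a shelf that is still out.
- door_hinge (a point): Point on the door's upright hinge axis, level with the door's top edge (310 mm above the bench). Turns with the door: y runs along the door from hinge to free edge, x from its outer to its inner face, z up. The leaf is 36 mm thick (outer face x = -18 mm, inner +18), 75 to 310 mm above the bench, free edge at y = 328 mm.
- door_push (a point): Point on the door's outer face, on the frame above its window: 255 mm from the hinge axis along the door, 20 mm below the top edge (290 mm above the bench); axes as point door_hinge. The black upright bar handle is 45 mm nearer the free edge, stands 40 mm off the face and spans 119 to 251 mm above the bench, below this point.
- bottle_a: Low glass weighing bottle with a knobbed glass lid (one closed piece), 45 mm diameter, 65 mm high, on the shelf; origin at the middle of its underside, z up.
- bottle_b: A second weighing bottle like bottle_a, on the shelf.
- crucible: White porcelain crucible with its lid (one piece), 47 mm diameter at the top, 26 mm at the foot, 47 mm high, on the shelf; origin at the middle of its underside, z up.
- reagent: Amber glass reagent bottle with black cap, 64 mm diameter, 155 mm high, standing on the bench; origin at the middle of its underside. Bystander.
- jar: Low white jar with red lid, 60 mm diameter, 60 mm high, standing on the bench in front of the oven (the door's lower edge passes above it); origin at the middle of its underside. Bystander.
- beaker: Low empty glass beaker, 48 mm diameter, 58 mm high, standing on the bench in front of the oven (the door's lower edge passes above it); origin at the middle of its underside. Bystander.
Things that resemble listed ones, but are neither listed nor needed, are in the scene too. Leave any black, green or turquoise look-alike of the crucible alone.

How it is judged:
On the way, in this order (a step that is already met when the one before it is completed fails the run):
1. the shelf is slid fully home while the door still stands open (value of joint shelf below 0.006 m and value of joint door above 0.6 rad), for 0.2 s.
2. the door is pushed shut until it is seated on its catch (value of joint door below 0.012 rad), for 0.2 s.
At the end, for the whole second after the job is handed in: Door shut and seated on its catch (within 0.012 rad), shelf fully home (within 8 mm), and both weighing bottles and the crucible standing upright (within 0.2 rad) on the shelf inside the oven (value of joint door below 0.012 rad and value of joint shelf below 0.008 m and angle between each of bottle_a, bottle_b, crucible's own z axis and vertical below 0.2 rad and x of each of bottle_a, bottle_b, crucible in the frame of oven above 0.02 m and z of each of bottle_a, bottle_b, crucible in the frame of oven above 0.14 m); the robot touches nothing.
It fails at once if a weighing bottle or the crucible is tipped over (angle between any of bottle_a, bottle_b, crucible's own z axis and vertical above 0.6 rad).
It fails at once if the door is slammed (faster than 3 rad/s) (velocity of joint door below -3 rad/s).
It fails at once if the reagent bottle, jar or beaker is moved more than 30 mm or knocked over (distance of any of reagent, jar, beaker from where it was at the start of the episode above 0.03 m or angle between any of reagent, jar, beaker's own z axis and vertical above 0.5 rad).
It also fails if it takes over 58 s, if anything falls off the work surface, if the arm or the gripper's body presses on something with over 40 N, if the wrist force passes 120 N, or if a joint passes its speed limit or range.

### The arm

A 7-joint arm with a two-finger parallel gripper is mounted at the origin on the work surface. World frame = base frame: x ahead of the robot, y to its left, z up, the work surface at z = 0. Lengths are in m, angles in rad, forces in N, time in s.
With the tool pointing down it reaches from about 0.4 to 0.85 m from the base axis. Payload 10.4 kg.
Tool frame: the origin (TCP) lies midway between the tips of the shut fingers; the grasp point (between the pads) lies 19 mm behind it (hold_point_z is the distance from the TCP to the grasp point, in m); z points along the fingers, y is the line along which they close (so a half turn about z gives the same grasp; the last joint's range is limited). The gripper opens to 87 mm and grips with 3 to 60 N. Pads are 19 mm wide; open, the fingers measure 117 mm over their backs; the gripper's body (75 mm by 190 mm) begins 51 mm behind the grasp point.
Start: joints at [1.276, 0.332, -0.065, 1.46, 0.022, 1.35, -0.088], TCP at [0.168, -0.602, 0.223] pointing down, gripper open.
Joint ranges: [-2.6, 2.6], [-0.5, 2.12], [-1.47, 1.34], [0.16, 2.42], [-1.27, 4.41], [0.06, 2.06], [-2.6, 2.6]. Speed limits (rad/s): [2.22, 2.22, 2.79, 2.79, 3.14, 3.14, 3.14].

### API

Orientations are given as [roll, pitch, yaw] about the fixed x, y, z axes, in that order (R = Rz(yaw) Ry(pitch) Rx(roll)).
In Python, from station import move_ptp, line_to, movej, let_go, close, wait, inverse_kinematics, state, capture, camera_info, Unreachable, hand_in, hold_point_z gives the robot as it stands. Calls block until the motion is done:
- move_ptp(position, orientation): joint-space move of the TCP to a pose.
- line_to(position, attitude=None, velocity=0.15): straight line of the TCP; attitude=None keeps the orientation; velocity is the mean speed in m/s.
- movej(angles): joint-space move.
- let_go() and close(f_grip=None): open the fingers fully, or close them until they stop; f_grip is the grip in N (None keeps the last).
- wait(seconds).
- inverse_kinematics(position, orientation): joint angles nearest the present ones, or None.
- state(): the state.
- capture(name): name is "side" or "top" or "wrist"; returns the picture (384x512x3 uint8, blue, green, red); there is no depth.
- camera_info(name): a dict with "vfov" (degrees; the focal length in pixels is half the picture's height over the tangent of half this angle, whatever the lens; pixels are square), "cx", "cy" (the principal point, pixels), "position" and "orientation" of the camera in the world. Camera axes: x right, y up, looking along -z (the intrinsics and any distortion apply to the point x, -y, -z); pixel columns grow to the right and rows downward; lengths in m; the calibration is good to about 2 mm. The wrist camera is an equidistant fisheye: a pixel r from the principal point sees the ray r / f radians off the axis. A picture is of the moment at which its call begins: read the wrist's pose just before it. camera_info takes no time and is no camera call; for the wrist camera it gives the pose at the moment of the call.
A pose or a line that the arm cannot do raises Unreachable and nothing moves.
- hand_in(): hands the job in; it is judged then, once.
The state is a dict: "time_s": time; "q": joint angles; "joint_velocities": joint speeds; "joint_torque": joint torques, N m; "tcp_pos": TCP position; "eef_rot": TCP orientation; "force": force on the tool from outside, world axes, zero at the start; "ft_torque": the same for the moment, N m; "opening": finger opening in m; "gripper_force": force on a finger pad.
Only numpy, scipy, OpenCV 4.12 (cv2) and the standard library are available. Lean on these libraries where they do the work, as an engineer would, in place of code of your own. Each camera call takes 0.05 s, during which the arm holds its last target. There are 200 camera calls.

## Working session

There is one attempt and no reset: what is moved stays moved. The work goes in short steps, each a Python script; the robot and the scene stay as the last script left them, time stands still between calls to the robot, and variables do not carry over. Pictures are saved under pics/ and viewed, at most 10 in all, crops included, and the job is handed in when it is done.

```bash
mkdir -p pics; ls; python3 - <<'E'
from station import *
import cv2
for n in("side","top"):
    cv2.imwrite(f"pics/{n}0.png",capture(n)); print(n,camera_info(n))
print(state()["eef_rot"],state()["time_s"])
E
```

```text
pics
side {'vfov': 50.98968362587702, 'cx': 258.5621646144542, 'cy': 190.31522661968987, 'position': array([0.56868493, 0.4625717 , 1.16451124]), 'orientation': array([ 3.35277376e-01,  2.68678094e-03, -3.03134337e+00])}
top {'vfov': 46.29030802060541, 'cx': 248.851579436707, 'cy': 201.57163864169425, 'position': array([0.35883343, 0.13527426, 1.37048284]), 'orientation': array([ 0.18745451,  0.00988037, -1.56267401])}
[-3.14030343e+00  7.70425193e-05  2.71823499e-01] 0.1
```

View pics/side0.png

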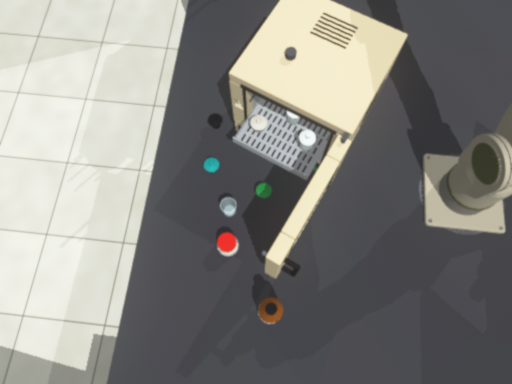

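View pics/top0.png

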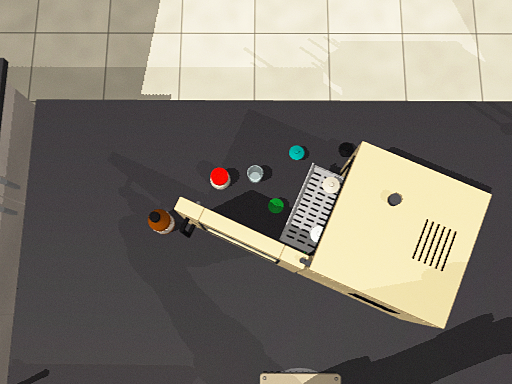

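The side and top views show the same layout:

- **Oven:** the roof corners are at about (362,142), (310,272), (490,192) and (443,328) in the top view.
- **Door:** it stands open. Its free end is at about (180,203) in the top view, and the handle is on the robot's side.
- **Shelf:** it is pulled out, with its lip on the left running from about (313,165) to (283,243) in the top view.
- **Load:** there is white ware at (331,185) and (317,233) in the top view. In the side view it is at (259,122), (307,138) and (293,113).
- **Bystanders:** reagent bottle at (160,220), jar at (220,178) and beaker at (255,173) in the top view.
- **Look-alikes:** teal (297,152), green (276,205) and black (346,149) in the top view.

Next I'll make enlarged crops to measure from.

```bash
python3 - <<'E'
import cv2,numpy as np
a=cv2.imread("pics/top0.png")[130:290,165:385]; b=cv2.imread("pics/side0.png")[70:280,215:365]
cv2.imwrite("pics/top_c.png",cv2.resize(a,None,fx=3.6,fy=3.6,interpolation=cv2.INTER_CUBIC))
cv2.imwrite("pics/side_c.png",cv2.resize(b,None,fx=2.85,fy=2.85,interpolation=cv2.INTER_CUBIC))
E
```

```text
(no output)
```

View pics/top_c.png

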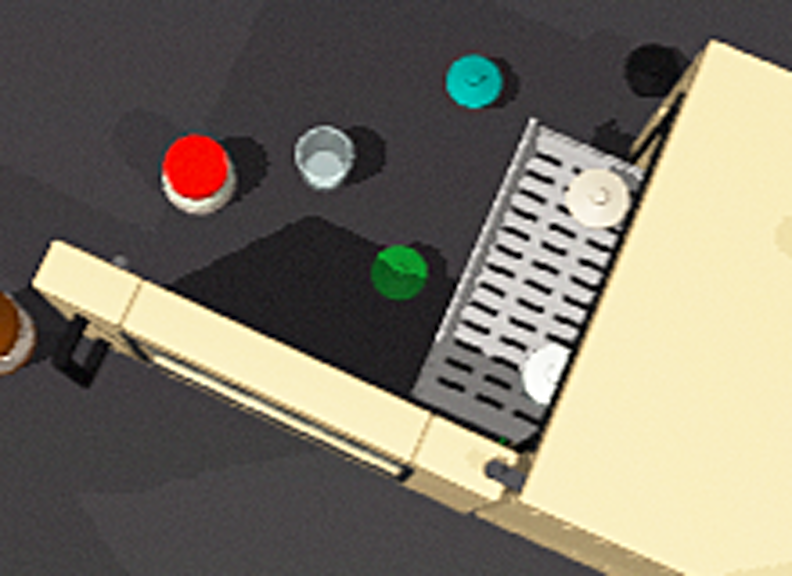

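View pics/side_c.png

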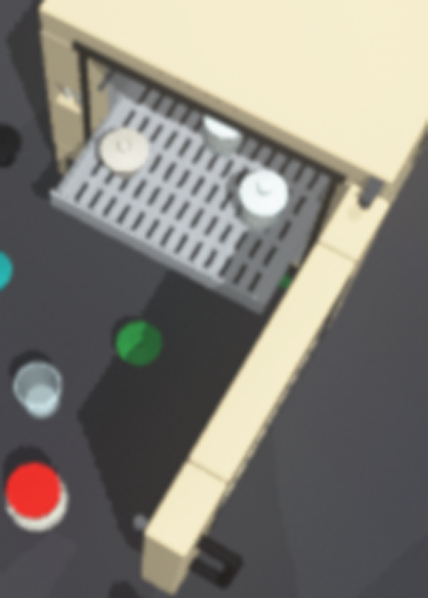

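The crops show these points:

- **Lip ends:** (533,118) and (413,395) in the top crop; (50,195) and (262,308) in the side crop.
- **Roof front corners:** (712,40) and (520,497) in the top crop.
- **Door top at the free end:** (58,240) and (35,283) in the top crop; about (145,540) and (187,557) in the side crop.
- **Load:** cream-white crucible at (600,195) in the top crop; weighing bottles at (263,190) and (222,130) in the side crop.

The coloured or black copies stand on the bench, so they won't be confused with the load.

```bash
cat > h.py <<'E'
import numpy as np
from station import *
from scipy.spatial.transform import Rotation as Ro
def ray(n,p):
    c=camera_info(n); f=192/np.tan(np.radians(c["vfov"])/2)
    d=np.array([(p[0]-c["cx"])/f,-(p[1]-c["cy"])/f,-1])
    return c["position"],Ro.from_euler("xyz",c["orientation"]).apply(d)
def cast(n,p,z):
    o,d=ray(n,p); return o+d*(z-o[2])/d[2]
def two(p,q):
    o,d=ray("top",p); a,b=ray("side",q); d/=np.linalg.norm(d); b/=np.linalg.norm(b)
    t,s=np.linalg.lstsq(np.c_[d,-b],a-o,rcond=None)[0]; return (o+t*d+a+s*b)/2,np.linalg.norm(o+t*d-a-s*b)
T=lambda u,v:(165+(u+.5)/3.6-.5,130+(v+.5)/3.6-.5)
S=lambda u,v:(215+(u+.5)/2.85-.5,70+(v+.5)/2.85-.5)
E
python3 - <<'E'
from h import *
np.set_printoptions(precision=4,suppress=True)
A=cast("top",T(712,40),.32);B=cast("top",T(520,497),.32)
A2=cast("side",S(40,12),.32); B2=cast("side",S(388,183),.32)
print("roof front",A,B,np.linalg.norm(A-B),A2,B2,np.linalg.norm(A2-B2))
C=cast("top",(490,192),.32);D=cast("top",(443,328),.32);print("back",C,D,np.linalg.norm(C-D),np.linalg.norm(A-C))
for t,s in(((533,118),(50,195)),((413,395),(262,308))):
    print("lip",cast("top",T(*t),.172),cast("side",S(*s),.172),two(T(*t),S(*s)))
for t,s in(((58,240),(145,540)),((35,283),(187,557))):
    print("door end",cast("top",T(*t),.31),cast("side",S(*s),.31),two(T(*t),S(*s)))
for n,p in(("jar",(220,178)),("beaker",(255,173)),("reagent",(156,216)),("green",(276,205))):print(n,cast("top",p,.155 if n=="reagent" else .05))
print("crucible",cast("top",T(600,195),.197),cast("side",S(124,147),.197),"bA",cast("side",S(264,187),.215),"bB",cast("side",S(222,122),.215))
E
```

```text
roof front [ 0.7106 -0.1283  0.32  ] [0.4032 0.0067 0.32  ] 0.3357017844013143 [ 0.7101 -0.1244  0.32  ] [0.4047 0.0083 0.32  ] 0.3330342891201223
back [ 0.5848 -0.4259  0.32  ] [ 0.2711 -0.2921  0.32  ] 0.3409738101158163 0.3231051988696499
lip [ 0.6971 -0.0262  0.172 ] [ 0.6976 -0.0233  0.172 ] (array([ 0.6989, -0.0271,  0.1646]), np.float64(0.000606537106149394))
lip [0.4838 0.0666 0.172 ] [0.4873 0.0704 0.172 ] (array([0.4857, 0.0656, 0.159 ]), np.float64(0.001162947333227986))
door end [0.5718 0.3118 0.31  ] [0.572  0.3189 0.31  ] (array([0.5735, 0.3153, 0.2938]), np.float64(0.0034763529658502694))
door end [0.5425 0.3261 0.31  ] [0.5397 0.328  0.31  ] (array([0.5411, 0.3271, 0.3093]), np.float64(0.0033473773005262965))
jar [0.6812 0.2382 0.05  ]
beaker [0.6974 0.1324 0.05  ]
reagent [0.5474 0.4036 0.155 ]
green [0.5993 0.0692 0.05  ]
crucible [ 0.6311 -0.0715  0.197 ] [ 0.6312 -0.0688  0.197 ] bA [ 0.4974 -0.0317  0.215 ] bB [ 0.5414 -0.0952  0.215 ]
```

The measurements agree: the roof front comes out at 335 mm against 340 given, and the two views match within about 4 mm. The shelf is out about 94 mm and the door stands at about 1.53 rad. Next I'll check which poses the arm can reach.

```bash
cat >> h.py <<'E'
ey=np.array([.7106-.4040+.0,-.1264-.0075,0]); ey/=np.linalg.norm(ey)
ex=np.array([ey[1],-ey[0],0]); ez=np.array([0,0,1.]); O=np.array([.5572,-.0595,0])
W=lambda x,y,z:O+ex*x+ey*y+ez*z
loc=lambda p:np.array([(p-O)@ex,(p-O)@ey,p[2]])
def att(th,flip=1,az=0):   # tool z: th below horizontal, azimuth az from ex towards ey
    h=ex*np.cos(az)+ey*np.sin(az); z=h*np.cos(th)-ez*np.sin(th); y=flip*np.cross(ez,h); x=np.cross(y,z)
    return Ro.from_matrix(np.c_[x,y,z]).as_euler("xyz")
E
python3 - <<'E'
from h import *
np.set_printoptions(precision=3,suppress=True)
print(ex,ey,loc(np.array([.592,.0215,.172])),loc(np.array([.5565,.321,.31])))
for th in(45,55,65):
  for f in(1,-1):
    for az in(0,.4,-.4):
      print(th,f,az,[inverse_kinematics(W(x,0,z),att(np.radians(th),f,az)) is not None and np.array(inverse_kinematics(W(x,0,z),att(np.radians(th),f,az))) for x,z in((-.15,.4),(-.14,.155),(-.002,.155))])
E
```

```text
[-0.4   -0.916  0.   ] [ 0.916 -0.4    0.   ] [-0.088 -0.001  0.172] [-0.348 -0.153  0.31 ]
45 1 0 [False, array([-0.089,  0.868, -0.662,  1.134,  0.857,  2.003, -1.089]), array([ 0.328,  0.814, -0.995,  1.44 ,  1.018,  1.982, -1.127])]
45 1 0.4 [array([-0.27 ,  0.526, -0.463,  1.076,  0.89 ,  2.048, -0.514]), array([ 0.085,  0.838, -0.99 ,  1.397,  1.154,  1.932, -0.944]), array([ 0.442,  0.729, -1.15 ,  1.688,  1.183,  1.838, -0.922])]
45 1 -0.4 [False, array([-0.318,  0.915, -0.065,  0.92 ,  0.357,  2.037, -1.15 ]), array([ 0.22 ,  0.841, -0.743,  1.223,  0.754,  2.039, -1.299])]
45 -1 0 [False, array([-0.089,  0.868, -0.662,  1.134,  0.857,  2.003,  2.053]), array([ 0.357,  0.846, -1.056,  1.439,  1.056,  2.014,  1.998])]
45 -1 0.4 [False, array([ 0.115,  0.873, -1.056,  1.395,  1.198,  1.968,  2.185]), array([ 0.489,  0.803, -1.248,  1.686,  1.25 ,  1.908,  2.198])]
45 -1 -0.4 [False, array([-0.318,  0.915, -0.065,  0.92 ,  0.357,  2.037,  1.992]), array([ 0.179,  0.816, -0.662,  1.226,  0.711,  2.012,  1.87 ])]
55 1 0 [array([-0.759,  0.688,  0.741,  0.859,  0.1  ,  2.044, -0.4
[... 1404 characters left out ...]
0.4 [False, array([ 0.242,  0.848, -0.974,  1.176,  0.73 ,  1.868, -1.445]), array([ 0.418,  0.624, -0.804,  1.425,  0.596,  1.697, -1.243])]
65 -1 0 [array([-0.23 ,  0.536, -0.264,  0.889,  0.455,  2.046,  2.395]), array([ 0.343,  0.921, -1.253,  1.3  ,  1.011,  1.904,  1.929]), array([ 0.648,  0.752, -1.248,  1.545,  0.927,  1.758,  2.062])]
65 -1 0.4 [array([ 0.183,  0.569, -1.055,  1.047,  0.865,  2.028,  2.557]), array([ 0.386,  0.819, -1.25 ,  1.459,  1.05 ,  1.759,  2.253]), array([ 0.701,  0.608, -1.242,  1.696,  0.935,  1.567,  2.412])]
65 -1 -0.4 [False, array([ 0.337,  0.99 , -1.256,  1.17 ,  0.932,  1.983,  1.602]), array([ 0.634,  0.851, -1.252,  1.413,  0.871,  1.872,  1.73 ])]
```

```bash
python3 - <<'E'
from h import *
import cv2
np.set_printoptions(precision=3,suppress=True)
close(10)
s=state(); line_to(s["tcp_pos"]+[0,0,.3],velocity=.25)
a=att(np.radians(62))
move_ptp(W(-.15,0,.42),a)
line_to(W(-.15,0,.27),a,velocity=.12)
s=state();print(s["time_s"],s["q"],s["force"],loc(s["tcp_pos"]))
cv2.imwrite("pics/v.png",np.hstack([cv2.resize(capture(n),(400,300)) for n in("side","top")]))
E
```

```text
7.2917 [-0.697  0.583  0.51   1.171  0.119  1.745 -0.628] [ 0.026 -0.335  0.262] [-0.15   0.     0.271]
```

View pics/v.png

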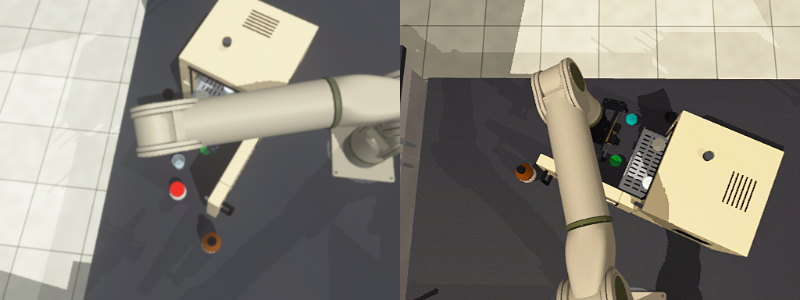

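The side and top views show the gripper in front of the shelf and the forearm crossing over the door. The wrist cap is at about (150,130) in the left half and (555,90) in the right half. The olive band is at about (338,102) and (588,219). I'll triangulate the arm's height above the door before going lower.

```bash
python3 - <<'E'
from h import *
np.set_printoptions(precision=3,suppress=True)
print(two(((560-400)*1.28,90*1.28),(165*1.28,130*1.28)), two(((588-400)*1.28,220*1.28),(338*1.28,102*1.28)))
E
```

```text
(array([0.672, 0.228, 0.579]), np.float64(0.0012227943856798816)) (array([0.359, 0.161, 0.647]), np.float64(0.018277567317753273))
```

The wrist would be near z 0.455 after the descent, which leaves about 80 mm of clearance over the door. I'll descend and push slowly, watching the force.

```bash
python3 - <<'E'
from h import *
import cv2
np.set_printoptions(precision=3,suppress=True)
line_to(W(-.15,0,.155),velocity=.12)
line_to(W(-.115,0,.155),velocity=.08)
f0=state()["force"]@ex
x=-.115;log=[]
while x<.012:
    x+=.006 if x<-.02 else .002
    line_to(W(x,0,.155),velocity=.04)
    s=state(); f=(s["force"]@ex)-f0; log.append((round(x,3),round(loc(s["tcp_pos"])[0],4),round(f,1)))
    if x>-.015 and f<-12: break
print(log,state()["time_s"])
cv2.imwrite("pics/w.png",np.hstack([cv2.resize(capture("side"),(400,300)),cv2.resize(capture("wrist"),(400,300))]))
E
```

```text
[(-0.109, np.float64(-0.1089), np.float64(0.7)), (-0.103, np.float64(-0.1026), np.float64(1.4)), (-0.097, np.float64(-0.0967), np.float64(1.5)), (-0.091, np.float64(-0.0906), np.float64(0.8)), (-0.085, np.float64(-0.0844), np.float64(0.7)), (-0.079, np.float64(-0.0784), np.float64(0.5)), (-0.073, np.float64(-0.0724), np.float64(1.5)), (-0.067, np.float64(-0.0664), np.float64(0.7)), (-0.061, np.float64(-0.0605), np.float64(0.4)), (-0.055, np.float64(-0.0544), np.float64(1.1)), (-0.049, np.float64(-0.0484), np.float64(1.3)), (-0.043, np.float64(-0.0425), np.float64(0.9)), (-0.037, np.float64(-0.0364), np.float64(0.9)), (-0.031, np.float64(-0.0305), np.float64(1.7)), (-0.025, np.float64(-0.0244), np.float64(1.1)), (-0.019, np.float64(-0.0184), np.float64(1.5)), (-0.017, np.float64(-0.0169), np.float64(0.6)), (-0.015, np.float64(-0.0149), np.float64(-0.3)), (-0.013, np.float64(-0.0128), np.float64(-0.9)), (-0.011, np.float64(-0.0107), np.float64(-0.4)), (-0.009, np.float64(-0.0087), np.float64(-0.2)), (-0.007, np.float64(-0.0067), np.float64(0.5)), (-0.005, np.float64(-0.0047), np.float64(-0.6)), (-0.003, np.float64(-0.0028), np.float64(0.4)), (-0.001, np.float64(-0.002), np.float64(-3.9)), (0.001, np.float64(-0.0016), np.float64(-9.2)), (0.003, np.float64(-0.0014), np.float64(-14.5))] 16.6333
```

View pics/w.png

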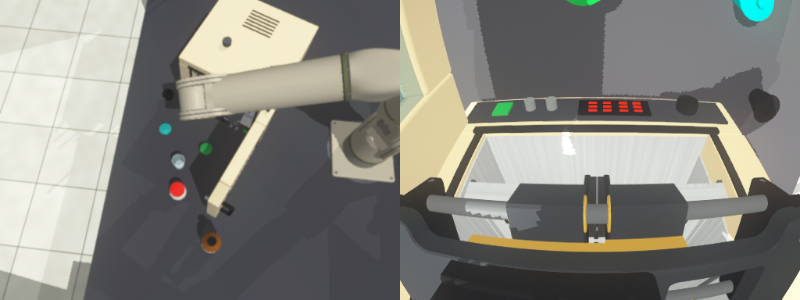

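The force rose at TCP x = −0.002, which is where I predicted the home stop. The wrist view shows the fingers inside the opening and the gripper body clear of the frame. I'll retreat, check the shelf, and plan the door arc.

```bash
cat >> h.py <<'E'
H=np.array([-.02,-.164])
def tip(t,gap,s=.255,z=.285):
    d=np.array([-np.sin(t),np.cos(t)]);o=-np.array([np.cos(t),np.sin(t)])
    p=H+s*d+(.018+.0095+gap)*o; return W(p[0],p[1],z)
E
python3 - <<'E'
from h import *
import cv2
np.set_printoptions(precision=2,suppress=True)
line_to(W(-.13,0,.155),velocity=.12)
line_to(W(-.15,0,.42),velocity=.25)
p=capture("top");cv2.imwrite("pics/top1.png",p)
cv2.imwrite("pics/x.png",np.hstack([cv2.resize(c,(400,400),interpolation=cv2.INTER_CUBIC) for c in(p[120:290,170:340],capture("side")[60:220,200:360])]))
print(loc(cast("top",T(505,475),.31)),state()["time_s"],state()["q"])
for f in(1,-1):
  for t in(1.53,1.1,.7,.35,0):
    q=inverse_kinematics(tip(t,.0),att(np.pi/2,f,t)); print(f,t,q is not None and np.array(q))
E
```

```text
[-0.01 -0.16  0.31] 19.3083 [-0.66  0.59  0.55  0.85  0.12  2.04 -0.51]
1 1.53 [-0.88  0.18  0.36  1.54 -0.06  1.44  0.6 ]
1 1.1 [-0.71  0.33  0.4   1.37 -0.13  1.47  0.37]
1 0.7 [-0.53  0.41  0.39  1.27 -0.15  1.5   0.13]
1 0.35 [-0.42  0.44  0.44  1.24 -0.18  1.5  -0.07]
1 0 [-0.35  0.42  0.52  1.28 -0.21  1.5  -0.26]
-1 1.53 [-1.21  0.2   0.75  1.55 -0.14  1.44 -2.47]
-1 1.1 [-1.14  0.47  1.05  1.39 -0.41  1.51 -2.56]
-1 0.7 False
-1 0.35 [ 0.58  0.71 -1.25  1.17  0.67  1.68  2.59]
-1 0 [ 0.74  0.68 -1.25  1.21  0.64  1.66  2.37]
```

View pics/x.png

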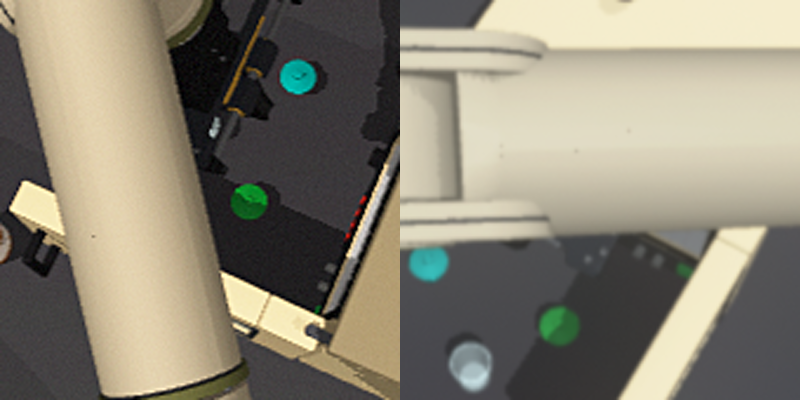

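The shelf is home, with its lip just inside the front plane at about (345,240), and the door is still open and undisturbed. Now the door.

```bash
python3 - <<'E'
from h import *
A=lambda t:att(np.pi/2,1,t)
move_ptp(tip(1.53,.07,z=.43),A(1.53))
line_to(tip(1.53,.07),A(1.53),velocity=.2)
print(state()["time_s"],state()["force"].round(1))
line_to(tip(1.53,.01),A(1.53),velocity=.1)
f0=state()["force"]; log=[]
for t in np.arange(1.5,.09,-.1):
    line_to(tip(t,0),A(t),velocity=.1)
    s=state();log.append((round(t,2),np.round(s["force"]-f0,1)[:2].tolist()))
    if np.linalg.norm((s["force"]-f0)[:2])>20: break
print(log,s["time_s"],loc(s["tcp_pos"]))
E
```

```text
21.2583 [-1.3  0.6  0.9]
[(np.float64(1.5), [-0.6, -0.4]), (np.float64(1.4), [-1.2, -0.5]), (np.float64(1.3), [0.1, -0.5]), (np.float64(1.2), [-0.4, 0.2]), (np.float64(1.1), [-0.8, 0.7]), (np.float64(1.0), [-0.6, 0.6]), (np.float64(0.9), [-0.7, 0.4]), (np.float64(0.8), [-0.8, -0.1]), (np.float64(0.7), [0.5, 1.2]), (np.float64(0.6), [-0.5, 0.0]), (np.float64(0.5), [-0.2, -0.6]), (np.float64(0.4), [0.0, -0.5]), (np.float64(0.3), [-0.2, 1.3]), (np.float64(0.2), [0.9, 0.4]), (np.float64(0.1), [-0.1, -0.4])] 28.05 [-0.07292972  0.08695934  0.28505084]
```

```bash
python3 - <<'E'
from h import *
import cv2
A=lambda t:att(np.pi/2,1,t)
f0=state()["force"]@ex; log=[]; t=.1
while t>-.12:
    t-=.008
    line_to(tip(t,0),A(t),velocity=.03)
    s=state(); f=f0-s["force"]@ex; log.append((round(t,3),round(loc(s["tcp_pos"])[0],4),round(f,1)))
    if f>22: break
print([tuple(map(float,l)) for l in log],s["time_s"])
wait(.3)
p=capture("top");q=capture("side")
cv2.imwrite("pics/y.png",np.hstack([cv2.resize(c,(400,400),interpolation=cv2.INTER_CUBIC) for c in(p[110:300,190:380],q[0:190,200:390])]))
E
```

```text
[(0.092, -0.0713, 0.4), (0.084, -0.0687, -0.1), (0.076, -0.0666, 0.2), (0.068, -0.0645, 0.1), (0.06, -0.0625, -1.0), (0.052, -0.0604, -0.1), (0.044, -0.0599, 4.0), (0.036, -0.0583, 5.9), (0.028, -0.0566, 7.8), (0.02, -0.0518, -0.1), (0.012, -0.0501, 0.1), (0.004, -0.05, 5.3), (-0.004, -0.0499, 10.3), (-0.012, -0.0499, 16.1), (-0.02, -0.0498, 21.6), (-0.028, -0.0498, 25.4)] 32.05
```

View pics/y.png

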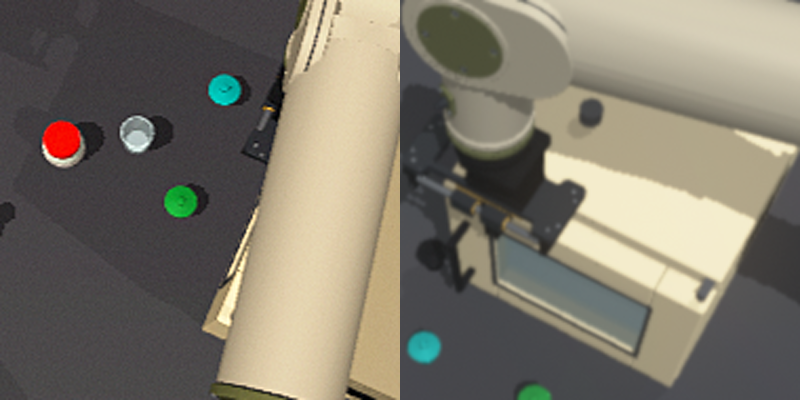

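The force rose to about 8 N, dropped to zero at the snap, then climbed against a hard stop. The pictures show the door flush along the front and the bystanders in place. I'll back off and check that it holds.

```bash
python3 - <<'E'
from h import *
import cv2
p=loc(state()["tcp_pos"])
line_to(W(p[0]-.06,p[1],.285),velocity=.06)
line_to(W(p[0]-.06,p[1],.45),velocity=.2)
move_ptp([.45,.35,.5],state()["eef_rot"])
wait(.3); s=state(); print(s["time_s"],s["force"].round(1))
t=capture("top");q=capture("side")
cv2.imwrite("pics/z.png",np.hstack([cv2.resize(c,(400,400),interpolation=cv2.INTER_CUBIC) for c in(t[110:340,190:420],q[0:230,180:410])]))
E
```

```text
36.5833 [ 0.8  0.3 -0.1]
```

View pics/z.png

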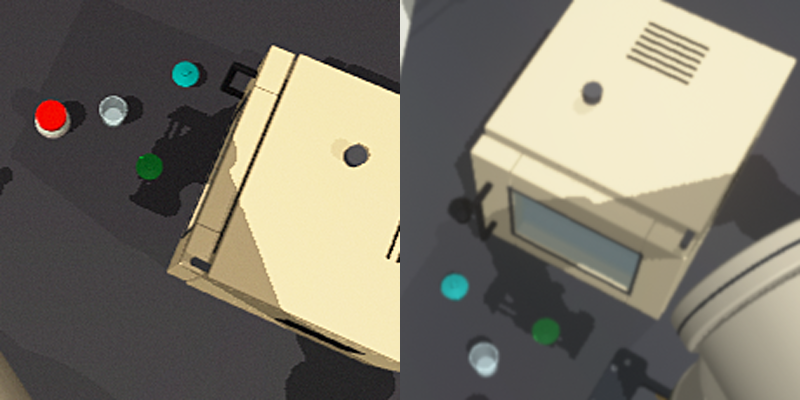

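The door stays shut, with its top seam parallel to the roof front, and the jar and beaker haven't moved. The arm is clear of everything.

```bash
python3 -c "
from station import *
print(hand_in())"
```

```text
the job is handed in; nothing more can be done
None
```

The shelf is home, the door is shut and holding on its catch, and the job was handed in at about 37 s of the 58 s allowed; no verdict came back, and the load can't be seen behind the closed door.

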